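# Extend the pipette stand by one rung and prove its lock

## Task

Extend the pipette stand: draw its sliding ladder section up by the black bar until the middle rung has passed the steel pawl and the pawl has dropped back beneath it, then lower the section gently, without dropping it, until that rung sits on the pawl. Prove the lock by pressing the section down with about 10 N (more than 8, never more than 16) for at least half a second, then let go, leaving it hanging on the pawl by the middle rung and the things around it where they are.

Things in the scene. Friction and masses are not known exactly. Their poses are not given: they have to be found in the camera images.
- stand: fixed pipette stand: grey base plate 150x200x12 mm, two aluminium channel posts on it (tops 150 mm above the worktop) that guide the ladder section with 1.5 mm play. Origin: centre of the base's underside, on the worktop. x points to the stand's back, y from post to post, z up. A steel plate clamped across the posts' front carries the pawl; at what height it is clamped differs and is not measured
- ladder: loose ladder section that slides up and down in the stand's posts, 0.34 to 0.55 kg: two aluminium stiles 12x12x200 mm at y = -60 and +60 mm, three round rungs 10 mm thick between them with centres 31, 93 and 155 mm above its origin, and a black grip bar on top. Origin: midway between the stiles' undersides; axes as the stand's. At the start it stands on the base plate
- grip_bar (a point): centre of the black bar on top of the section, 200 mm above its origin: 14 mm thick (along x), 14 mm high, 164 mm long (along y); steel pipette hooks stick out 43 mm to front and back near its ends (57 to 79 mm from the middle), the middle 100 mm is free to grip. 33 mm of free space below it, down to the top rung
- middle_rung (a point): centre of the middle rung (10 mm thick). It starts 105 mm above the worktop. Seated on the pawl its centre is 127 to 151 mm above the worktop (section raised 22 to 46 mm). Raising the section by 66 mm is enough for the pawl to fall free under it in every case; from 68 mm on the lowest rung may begin to lift the pawl again, harmless up to 100 mm (it drops back on lowering); over 110 mm is too far
- pawl (a joint): angle of the steel gravity pawl between the posts: 0 = tongue level (its rest, on a stop; so it carries a rung), up to 1.35 as a rung from below swings it up; it falls back by its weight once the rung has passed. Tongue 24 mm wide, 6 mm thick, 33 mm long from its pin, to 3 mm past the rungs' mid-plane. Its upper face is 122 to 146 mm above the worktop: find it by feel
- cup: specimen cup with white lid, 66 mm across and 70 mm high, bystander; origin at the centre of its underside
- jar: cream screw-lid jar, 46 mm across and 72 mm high, bystander; origin at the centre of its underside
- lancets: small printed carton 54x95x41 mm, bystander; origin at the centre of its underside

How it is judged:
On the way, in this order (a step that is already met when the one before it is completed fails the run):
1. the section has been raised until the pawl has fallen back level, free, beneath the middle rung (height (world z) of middle_rung above 0.14 m and value of joint pawl below 0.08 rad and contact force between ladder and pawl below 0.5 N), for 0.1 s.
2. the middle rung sits on the level pawl and is pressed onto it: pawl load over 11 N, the section's own weight of 3.3 to 5.4 N included (contact force between ladder and pawl above 11 N and value of joint pawl below 0.08 rad and height (world z) of middle_rung between 0.123 and 0.155 m), for 0.5 s.
At the end, for the whole second after the job is handed in: the section hangs at rest by its middle rung on the level pawl (pawl angle under 0.08 rad, rung centre 123 to 155 mm above the worktop, pawl loaded with over 1.5 N), upright within 0.06 rad, still in the posts (height (world z) of middle_rung between 0.123 and 0.155 m and value of joint pawl below 0.08 rad and contact force between ladder and pawl above 1.5 N and angle between ladder's own z axis and vertical below 0.06 rad and linear speed of ladder below 0.02 m/s and horizontal distance between ladder and stand below 0.006 m); the robot touches nothing.
It fails at once if the section is dropped or pressed on the pawl with more than 23 N (own weight included) (contact force between ladder and pawl above 23 N).
It fails at once if the section is dropped (falls faster than 0.2 m/s, out of the fingers) (linear speed of ladder above 0.2 m/s and contact force between ladder and the fingers below 0.1 N).
It fails at once if the section is dropped (falls faster than 0.2 m/s, out of the fingers) (linear speed of ladder above 0.2 m/s and contact force between ladder and the fingers below 0.1 N).
It fails at once if the section is raised by more than one rung (feet over 110 mm above the base) (z of ladder in the frame of stand above 0.122 m).
It fails at once if a bystander is moved by more than 15 mm (distance of any of cup, jar, lancets from where it was at the start of the episode above 0.015 m).
It also fails if it takes over 54 s, if anything falls off the work surface, if the arm or the gripper's body presses on something with over 40 N, if the wrist force passes 120 N, or if a joint passes its speed limit or range.

## Robot

A 6-joint arm with a two-finger parallel gripper is mounted at the origin on a cart in front of the work surface, level with it; the furniture and walls round the work are solid. World frame = base frame: x ahead of the robot, y to its left, z up, the work surface at z = 0. Lengths are in m, angles in rad, forces in N, time in s.
With the tool pointing down it reaches from about 0.425 to 1.125 m from the base axis. Payload 14.9 kg.
Tool frame: the origin (TCP) lies between the finger pads; the fingertips stand 25 mm ahead of it and the grasp point (between the pads) lies 6 mm ahead of it (bot.tcp_to_tips is the z of the fingertips in the tool frame, in m); z points along the fingers, y is the line along which they close (so a half turn about z gives the same grasp; the last joint's range is limited). The gripper opens to 91 mm and grips with 3 to 60 N. Pads are 32 mm wide; open, the fingers measure 118 mm over their backs; the gripper's body (76 mm by 178 mm) begins 60 mm behind the grasp point.
Start: joints at [1.157, 0.379, 1.734, -0, 1.028, -0.033], TCP at [0.26, 0.65, 0.218] pointing down, gripper open.
Joint ranges: [-2.77, 2.77], [-0.74, 2.19], [0, 2.66], [-1.06, 4.2], [0.31, 2.87], [-3.08, 3.08]. Speed limits (rad/s): [1.89, 1.89, 2.39, 3.14, 3.14, 3.14].

## Interface

Orientations are given as a unit quaternion [w, x, y, z].
In Python, from bench import bot gives the robot as it stands.
- The arm moves only by the shell command python3 -m creep 'ROWS' [FORCE]. ROWS is JSON, a list of rows, each an object of numbers: "dx", "dy", "dz": the shift along the tool's x, y, z in m; "rx", "ry", "rz": the turn, a rotation vector about the tool's x, y, z in rad; "jaw": the opening, from -1 (shut) to 1 (fully open). In form: [{"dx": .., "dy": .., "dz": .., "rx": .., "ry": .., "rz": .., "jaw": ..}, ...]. A call has 1 to 8 rows; each row is the pose to reach, as a shift and turn from the pose commanded when the call began, along the tool's axes at that moment; what a row does not reach only later rows make up. A row lasts 1/10 s, in which the tool goes at most 50 mm and 8.59 degrees, less where a joint would pass 70% of its speed; a pose out of reach is approached as far as the arm can. A call with a gripper value outside its range is refused whole. The fingers move at their own pace and stop on an object; FORCE is the grip in N (left out, the last holds). Time passes only in rows, so rows that repeat a pose let the fingers close. It gives the time, the measured TCP pose, the force, the opening and the grip force at its end, in the units of the state.
- bot.get_obs(): the state, without advancing time (a new reading comes with each control period).
- bot.capture(name): name is "scene" or "side" or "wrist"; returns the picture (480x640x3 uint8, red, green, blue); there is no depth.
- bot.calibration(name): a dict with "fov_y" (degrees; the focal length in pixels is half the picture's height over the tangent of half this angle, whatever the lens; pixels are square), "cx", "cy" (the principal point, pixels), "camera_from_world" (4x4, takes a point from world to camera coordinates). Camera axes: x right, y down, z forward; pixel columns grow to the right and rows downward; lengths in m; the calibration is good to about 2 mm. The wrist camera is an equidistant fisheye: a pixel r from the principal point sees the ray r / f radians off the axis. A picture is of the moment at which its call begins: read the wrist's pose just before it. calibration takes no time and is no camera call; for the wrist camera it gives the pose at the moment of the call.
- bot.finish_job(): hands the job in; it is judged then, once.
The state is a dict: "t": time; "q": joint angles; "joint_vel": joint speeds; "joint_efforts": joint torques, N m; "ee_pos": TCP position; "tcp_rot": TCP orientation; "force": force on the tool from outside, world axes, zero at the start; "wrist_torque": the same for the moment, N m; "gripper_width": opening from 0.0 (shut) to 1.0 (fully open); "grasp_force": force on a finger pad.
Only numpy, scipy, OpenCV 4.12 (cv2) and the standard library are available. Lean on these libraries where they do the work, as an engineer would, in place of code of your own. Each camera call takes 0.05 s, during which the arm holds its last target. There are 200 camera calls.

## Working session

There is one attempt and no reset: what is moved stays moved. The work goes in short steps, Python scripts to look and compute and a shell command to move; the robot and the scene stay as the last step left them, time stands still between calls to the robot, and variables do not carry over. Pictures are saved under pics/ and viewed, at most 10 in all, crops included, and the job is handed in when it is done.

```bash
mkdir -p pics
python3 - <<'E'
from bench import bot
import cv2,numpy as np
o=bot.get_obs();print({k:np.round(v,3).tolist() for k,v in o.items()})
ims=[]
for n in("scene","side"):
    im=bot.capture(n);cv2.imwrite(f"pics/{n}0.png",im[...,::-1])
    c=bot.calibration(n);print(n,c["fov_y"],c["cx"],c["cy"],np.round(c["camera_from_world"],3).tolist())
E
```

```text
{'t': 0.0, 'q': [1.157, 0.379, 1.735, -0.0, 1.028, -0.033], 'joint_vel': [-0.001, 0.001, 0.0, -0.0, 0.001, -0.0], 'joint_efforts': [0.002, -76.374, -43.436, 0.065, 0.042, -0.0], 'ee_pos': [0.26, 0.649, 0.217], 'tcp_rot': [-0.0, 0.189, 0.982, -0.001], 'force': [0.201, -1.097, -0.098], 'wrist_torque': [-0.014, -0.023, 0.061], 'grasp_force': 0.0, 'gripper_width': 1.002}
scene 43.71796053409927 313.3013166866667 251.9785691735071 [[-0.805, 0.593, -0.013, 0.461], [0.531, 0.71, -0.462, -0.223], [-0.265, -0.379, -0.887, 1.531], [0.0, 0.0, 0.0, 1.0]]
side 53.265445594414196 319.86929472330223 239.50066537420201 [[-0.996, -0.085, -0.01, 0.552], [-0.03, 0.456, -0.89, 0.159], [0.08, -0.886, -0.457, 1.06], [0.0, 0.0, 0.0, 1.0]]
```

View pics/scene0.png

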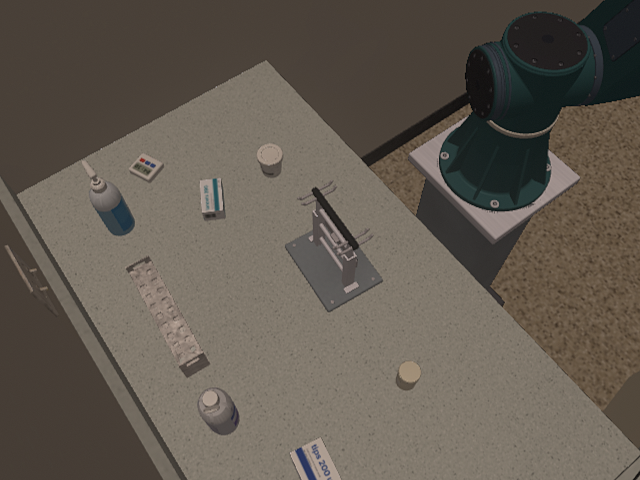

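View pics/side0.png

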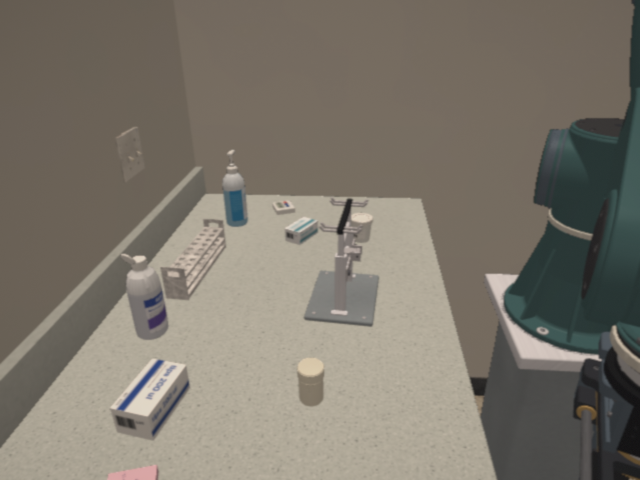

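Scene: the black bar runs from about (315,190) to (356,247), with the base plate around (333,263). Side: the bar runs from about (350,202) to (342,231). I'll triangulate the bar ends and check the result against the base plate.

```bash
cat > h.py <<'E'
import numpy as np,cv2
from bench import bot
def K(c):
    f=240/np.tan(np.radians(c["fov_y"])/2);return np.array([[f,0,c["cx"]],[0,f,c["cy"]],[0,0,1]])
def P(n):
    c=bot.calibration(n);return K(c)@np.array(c["camera_from_world"])[:3]
def tri(a,b):
    X=cv2.triangulatePoints(P("scene"),P("side"),np.array(a,float).reshape(2,1),np.array(b,float).reshape(2,1));return (X[:3]/X[3]).ravel()
def onz(n,uv,z):
    p=P(n);H=np.c_[p[:,0],p[:,1],p[:,2]*z+p[:,3]];X=np.linalg.solve(H,[*uv,1]);return X[:2]/X[2]
def proj(n,X):
    v=P(n)@[*X,1];return v[:2]/v[2]
E
python3 - <<'E'
from h import *
ends={}
for n,(x0,x1,y0,y1) in {"scene":(300,370,180,255),"side":(325,365,195,240)}.items():
    im=cv2.imread(f"pics/{n}0.png")[y0:y1,x0:x1]
    m=(im.max(2)<45).astype(np.uint8)
    k,l,s,c=cv2.connectedComponentsWithStats(m);i=1+s[1:,4].argmax()
    pts=np.argwhere(l==i)[:,::-1]+[x0,y0]
    r=cv2.minAreaRect(pts.astype(np.float32));b=cv2.boxPoints(r);b=b[b[:,1].argsort()]
    ends[n]=(b[:2].mean(0),b[2:].mean(0));print(n,s[i],r,ends[n])
A=tri(ends["scene"][0],ends["side"][0]);B=tri(ends["scene"][1],ends["side"][1])
print("ends",A,B,"mid",(A+B)/2,"len",np.linalg.norm(A-B),"yaw y-axis",np.degrees(np.arctan2(*(A-B)[1::-1])))
im=cv2.imread("pics/scene0.png");
# base plate
hsv=im.astype(int);m=((abs(hsv-hsv[300,335]).max(2)<14)).astype(np.uint8);m[:220]=0;m[315:]=0;m[:,:280]=0;m[:,390:]=0
k,l,s,c=cv2.connectedComponentsWithStats(m);print(im[300,335],s[1:][s[1:,4]>200])
i=1+s[1:,4].argmax();p=np.argwhere(l==i)[:,::-1]
w=np.array([onz("scene",q,.012) for q in p],np.float32);print("base",cv2.minAreaRect(w))
E
```

```text
scene [ 12   8  46  62 485] ((334.5, 218.50003051757812), (73.00653076171875, 7.203883647918701), 53.746158599853516) (array([312.9133 , 189.06361], dtype=float32), array([356.0867 , 247.93645], dtype=float32))
side [ 13   5  13  34 135] ((344.35003662109375, 216.45001220703125), (4.110960960388184, 34.78505325317383), 18.434946060180664) (array([349.85004, 199.95001], dtype=float32), array([338.85004, 232.95001], dtype=float32))
ends [ 0.49340416 -0.10340695  0.21048317] [0.50818062 0.05983515 0.20784913] mid [ 0.50079239 -0.0217859   0.20916615] len 0.1639306740264305 yaw y-axis -95.17224384760245
[88 90 93] [[ 285  230   98   81 3058]]Traceback (most recent call last):
  File "<stdin>", line 17, in <module>
  File "h.py", line 10, in onz
    p=P(n);H=np.c_[p[:,0],p[:,1],p[:,2]*z+p[:,3]];X=np.linalg.solve(H,[*uv,1]);return X[:2]/X[2]
  File "h.py", line 6, in P
    c=bot.calibration(n);return K(c)@np.array(c["camera_from_world"])[:3]
ValueError: time passes only in moves, steps and waits
```

```bash
cat >> h.py <<'E'
from scipy.spatial.transform import Rotation as R
def togo(p,yaw):
    "remaining shift and turn, in tool axes, to TCP p with tool down and tool y at yaw"
    o=bot.get_obs();q=o["tcp_rot"];r=R.from_quat([*q[1:],q[0]])
    y=np.array([np.cos(yaw),np.sin(yaw),0]);z=np.array([0,0,-1.]);T=R.from_matrix(np.c_[np.cross(y,z),y,z])
    print("t",round(o["t"],2),"d",r.inv().apply(np.array(p)-o["ee_pos"]).round(4),"r",(r.inv()*T).as_rotvec().round(4),"F",np.round(o["force"],2),"tcp",np.round(o["ee_pos"],4))
E
S='{"dx":-0.473,"dy":-0.534,"dz":-0.075,"rz":1.281,"jaw":0.2}'
python3 -m creep '[{"dz":-0.05},{"dx":-0.473,"dy":-0.534,"dz":-0.075,"rz":1.281,"jaw":0.2},{"dx":-0.473,"dy":-0.534,"dz":-0.075,"rz":1.281,"jaw":0.2},{"dx":-0.473,"dy":-0.534,"dz":-0.075,"rz":1.281,"jaw":0.2},{"dx":-0.473,"dy":-0.534,"dz":-0.075,"rz":1.281,"jaw":0.2},{"dx":-0.473,"dy":-0.534,"dz":-0.075,"rz":1.281,"jaw":0.2},{"dx":-0.473,"dy":-0.534,"dz":-0.075,"rz":1.281,"jaw":0.2},{"dx":-0.473,"dy":-0.534,"dz":-0.075,"rz":1.281,"jaw":0.2}]'
python3 -c "
from h import *
togo([.501,-.022,.29],-.0903)"
```

```text
t 0.1 d [-0.4733 -0.534  -0.072 ] r [-8.0000e-04  6.0000e-04  1.2803e+00] F [ 0.44 -0.63 -0.2 ] tcp [0.26   0.6495 0.2175]invalid input at $[0]: expected keys dx, dy, dz, rx, ry, rz, jaw
```

```bash
python3 -m creep '[{"dx":0,"dy":0,"dz":-0.05,"rx":0,"ry":0,"rz":0,"jaw":0.2},{"dx":-0.473,"dy":-0.534,"dz":-0.075,"rx":0,"ry":0,"rz":1.281,"jaw":0.2},{"dx":-0.473,"dy":-0.534,"dz":-0.075,"rx":0,"ry":0,"rz":1.281,"jaw":0.2},{"dx":-0.473,"dy":-0.534,"dz":-0.075,"rx":0,"ry":0,"rz":1.281,"jaw":0.2},{"dx":-0.473,"dy":-0.534,"dz":-0.075,"rx":0,"ry":0,"rz":1.281,"jaw":0.2},{"dx":-0.473,"dy":-0.534,"dz":-0.075,"rx":0,"ry":0,"rz":1.281,"jaw":0.2},{"dx":-0.473,"dy":-0.534,"dz":-0.075,"rx":0,"ry":0,"rz":1.281,"jaw":0.2},{"dx":-0.473,"dy":-0.534,"dz":-0.075,"rx":0,"ry":0,"rz":1.281,"jaw":0.2}]'
python3 -c "
from h import *
togo([.501,-.022,.29],-.0903)"
```

```text
t: 0.9
ee_pos: [0.3782, 0.3186, 0.2803]
tcp_rot: [0.0, 0.658, 0.753, -0.0]
force: [-0.3, 0.6, 0.5]
gripper_width: 0.599
grasp_force: 0.0
t 0.9 d [-0.354   0.0761 -0.0097] r [-0.000e+00  1.000e-04  2.245e-01] F [-0.28  0.64  0.5 ] tcp [0.3782 0.3186 0.2803]
```

```bash
python3 -m creep '[{"dx":-0.35,"dy":0.075,"dz":-0.01,"rx":0,"ry":0,"rz":0.22,"jaw":0.2},{"dx":-0.35,"dy":0.075,"dz":-0.01,"rx":0,"ry":0,"rz":0.22,"jaw":0.2},{"dx":-0.35,"dy":0.075,"dz":-0.01,"rx":0,"ry":0,"rz":0.22,"jaw":0.2},{"dx":-0.35,"dy":0.075,"dz":-0.01,"rx":0,"ry":0,"rz":0.22,"jaw":0.2},{"dx":-0.35,"dy":0.075,"dz":-0.01,"rx":0,"ry":0,"rz":0.22,"jaw":0.2},{"dx":-0.35,"dy":0.075,"dz":-0.01,"rx":0,"ry":0,"rz":0.22,"jaw":0.2},{"dx":-0.35,"dy":0.075,"dz":-0.01,"rx":0,"ry":0,"rz":0.22,"jaw":0.2},{"dx":-0.35,"dy":0.075,"dz":-0.01,"rx":0,"ry":0,"rz":0.22,"jaw":0.2}]'
python3 - <<'E'
from h import *
togo([.501,-.022,.29],-.0903)
c=bot.calibration("wrist");im=bot.capture("wrist");cv2.imwrite("pics/w1.png",im[...,::-1])
M=np.array(c["camera_from_world"]);print(c["fov_y"],c["cx"],c["cy"],M.round(3).tolist())
f=240/np.tan(np.radians(c["fov_y"])/2)
for X in ([.4934,-.1034,.2105],[.5082,.0598,.2105],[.501,-.022,.2105]):
    v=(M@[*X,1])[:3];t=np.arctan2(np.hypot(*v[:2]),v[2]);print(np.array([c["cx"],c["cy"]])+f*t*v[:2]/np.hypot(*v[:2]))
E
```

```text
t: 1.7
ee_pos: [0.5023, -0.0194, 0.2905]
tcp_rot: [0.0, 0.736, 0.677, -0.0]
force: [0.3, 0.5, -0.3]
gripper_width: 0.6
grasp_force: 0.0
t 1.7 d [-0.0027 -0.0011  0.0005] r [0.0004 0.0006 0.0068] F [ 0.25  0.49 -0.32] tcp [ 0.5023 -0.0194  0.2905]
65.70646984690485 321.7541738387077 230.632361253211 [[0.997, -0.083, -0.001, -0.501], [-0.08, -0.959, 0.271, -0.029], [-0.024, -0.27, -0.962, 0.466], [0.0, 0.0, 0.0, 1.0]]
[319.91769769 343.59850657]
[321.35523065 123.37887689]
[320.84928375 243.79281346]
```

View pics/w1.png

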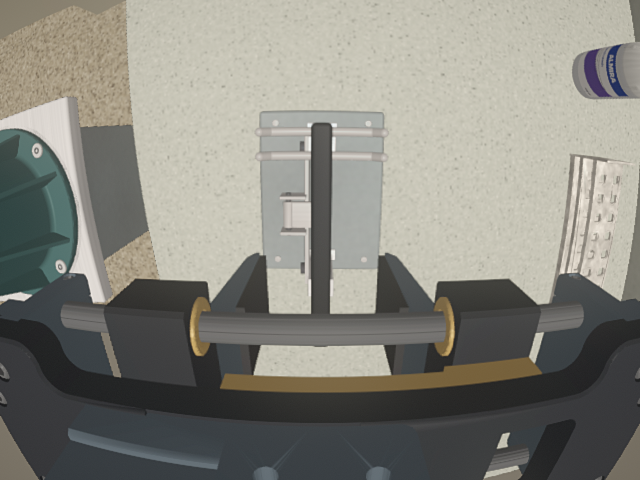

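The wrist view shows the bar vertical in the picture at column 321, its far end at (321,123), which matches the triangulated point (321,123). The fingers straddle it evenly, so I'll descend and grip.

```bash
python3 -m creep '[{"dx":-0.003,"dy":-0.001,"dz":0.02,"rx":0,"ry":0,"rz":0.007,"jaw":0.2},{"dx":-0.003,"dy":-0.001,"dz":0.04,"rx":0,"ry":0,"rz":0.007,"jaw":0.2},{"dx":-0.003,"dy":-0.001,"dz":0.055,"rx":0,"ry":0,"rz":0.007,"jaw":0.2},{"dx":-0.003,"dy":-0.001,"dz":0.065,"rx":0,"ry":0,"rz":0.007,"jaw":0.2},{"dx":-0.003,"dy":-0.001,"dz":0.073,"rx":0,"ry":0,"rz":0.007,"jaw":0.2},{"dx":-0.003,"dy":-0.001,"dz":0.073,"rx":0,"ry":0,"rz":0.007,"jaw":0.2}]'
python3 -m creep '[{"dx":0,"dy":0,"dz":0,"rx":0,"ry":0,"rz":0,"jaw":-0.4},{"dx":0,"dy":0,"dz":0,"rx":0,"ry":0,"rz":0,"jaw":-0.6},{"dx":0,"dy":0,"dz":0,"rx":0,"ry":0,"rz":0,"jaw":-1},{"dx":0,"dy":0,"dz":0,"rx":0,"ry":0,"rz":0,"jaw":-1},{"dx":0,"dy":0,"dz":0,"rx":0,"ry":0,"rz":0,"jaw":-1},{"dx":0,"dy":0,"dz":0,"rx":0,"ry":0,"rz":0,"jaw":-1}]' 40
python3 -c "
from h import *
togo([.501,-.022,.217],-.0903)"
```

```text
t: 2.35
ee_pos: [0.4996, -0.0179, 0.2167]
tcp_rot: [-0.0, 0.737, 0.676, -0.0]
force: [-0.6, -0.0, -0.1]
gripper_width: 0.602
grasp_force: 0.0
t: 2.95
ee_pos: [0.5001, -0.0185, 0.2175]
tcp_rot: [0.0, 0.737, 0.676, 0.0]
force: [0.9, 0.6, 1.5]
gripper_width: 0.149
grasp_force: 40.0
t 2.95 d [-0.0034  0.0012  0.0005] r [ 0.0003 -0.      0.0031] F [0.88 0.65 1.45] tcp [ 0.5001 -0.0185  0.2175]
```

```bash
python3 -m creep '[{"dx":0,"dy":0,"dz":-0.004,"rx":0,"ry":0,"rz":0,"jaw":-1},{"dx":0,"dy":0,"dz":-0.008,"rx":0,"ry":0,"rz":0,"jaw":-1},{"dx":0,"dy":0,"dz":-0.012,"rx":0,"ry":0,"rz":0,"jaw":-1},{"dx":0,"dy":0,"dz":-0.016,"rx":0,"ry":0,"rz":0,"jaw":-1},{"dx":0,"dy":0,"dz":-0.02,"rx":0,"ry":0,"rz":0,"jaw":-1},{"dx":0,"dy":0,"dz":-0.02,"rx":0,"ry":0,"rz":0,"jaw":-1}]'
python3 -m creep '[{"dx":0,"dy":0,"dz":-0.006,"rx":0,"ry":0,"rz":0,"jaw":-1},{"dx":0,"dy":0,"dz":-0.012,"rx":0,"ry":0,"rz":0,"jaw":-1},{"dx":0,"dy":0,"dz":-0.019,"rx":0,"ry":0,"rz":0,"jaw":-1},{"dx":0,"dy":0,"dz":-0.026,"rx":0,"ry":0,"rz":0,"jaw":-1},{"dx":0,"dy":0,"dz":-0.033,"rx":0,"ry":0,"rz":0,"jaw":-1},{"dx":0,"dy":0,"dz":-0.04,"rx":0,"ry":0,"rz":0,"jaw":-1},{"dx":0,"dy":0,"dz":-0.0465,"rx":0,"ry":0,"rz":0,"jaw":-1},{"dx":0,"dy":0,"dz":-0.0465,"rx":0,"ry":0,"rz":0,"jaw":-1}]'
python3 -m creep '[{"dx":0,"dy":0,"dz":0,"rx":0,"ry":0,"rz":0,"jaw":-1},{"dx":0,"dy":0,"dz":0,"rx":0,"ry":0,"rz":0,"jaw":-1},{"dx":0,"dy":0,"dz":0,"rx":0,"ry":0,"rz":0,"jaw":-1}]'
python3 - <<'E'
from h import *
for n in("side","wrist"):
    im=bot.capture(n)
    im=im[170:330,270:430] if n=="side" else im[100:300,230:430]
    cv2.imwrite(f"pics/{n}2.png",cv2.resize(im[...,::-1],None,fx=3,fy=3,interpolation=cv2.INTER_CUBIC))
o=bot.get_obs();print(o["t"],o["ee_pos"],o["force"])
E
```

```text
t: 3.55
ee_pos: [0.5003, -0.0184, 0.238]
tcp_rot: [0.0, 0.737, 0.676, 0.0]
force: [-0.1, -0.9, -2.9]
gripper_width: 0.149
grasp_force: 40.0
t: 4.35
ee_pos: [0.5005, -0.0185, 0.285]
tcp_rot: [0.001, 0.737, 0.676, 0.001]
force: [-0.5, 0.1, -4.1]
gripper_width: 0.146
grasp_force: 40.0
t: 4.65
ee_pos: [0.4999, -0.0184, 0.2835]
tcp_rot: [-0.0, 0.737, 0.676, -0.0]
force: [0.3, 0.9, -4.4]
gripper_width: 0.149
grasp_force: 40.0
4.75 [ 0.49992478 -0.01842617  0.28365165] [-0.05654724 -0.36091047 -3.27584365]
```

View pics/side2.png

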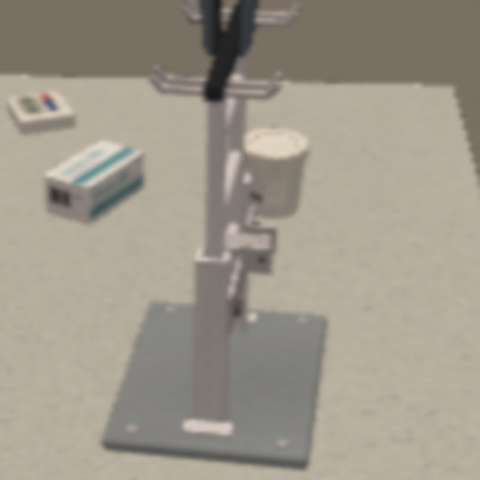

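The side view crop shows the section up, gripped and upright, with the pawl plate at about (255,250) in the crop and the bystanders untouched. I'll go up 4 mm more for margin, then lower with a force check between steps.

```bash
cat > chk.py <<'E'
import sys
from bench import bot
o=bot.get_obs();print("  CHK t %.2f z %.4f Fz %.2f"%(o["t"],o["ee_pos"][2],o["force"][2]))
sys.exit(o["force"][2]>float(sys.argv[1]))
E
python3 -m creep '[{"dx":0,"dy":0,"dz":-0.002,"rx":0,"ry":0,"rz":0,"jaw":-1},{"dx":0,"dy":0,"dz":-0.004,"rx":0,"ry":0,"rz":0,"jaw":-1},{"dx":0,"dy":0,"dz":-0.004,"rx":0,"ry":0,"rz":0,"jaw":-1},{"dx":0,"dy":0,"dz":-0.003,"rx":0,"ry":0,"rz":0,"jaw":-1},{"dx":0,"dy":0,"dz":-0.002,"rx":0,"ry":0,"rz":0,"jaw":-1},{"dx":0,"dy":0,"dz":-0.001,"rx":0,"ry":0,"rz":0,"jaw":-1},{"dx":0,"dy":0,"dz":0,"rx":0,"ry":0,"rz":0,"jaw":-1},{"dx":0,"dy":0,"dz":0.001,"rx":0,"ry":0,"rz":0,"jaw":-1}]' 25 >/dev/null; python3 chk.py -1.5 &&
python3 -m creep '[{"dx":0,"dy":0,"dz":0.002,"rx":0,"ry":0,"rz":0,"jaw":-1},{"dx":0,"dy":0,"dz":0.004,"rx":0,"ry":0,"rz":0,"jaw":-1},{"dx":0,"dy":0,"dz":0.006,"rx":0,"ry":0,"rz":0,"jaw":-1},{"dx":0,"dy":0,"dz":0.008,"rx":0,"ry":0,"rz":0,"jaw":-1},{"dx":0,"dy":0,"dz":0.01,"rx":0,"ry":0,"rz":0,"jaw":-1},{"dx":0,"dy":0,"dz":0.012,"rx":0,"ry":0,"rz":0,"jaw":-1},{"dx":0,"dy":0,"dz":0.014,"rx":0,"ry":0,"rz":0,"jaw":-1},{"dx":0,"dy":0,"dz":0.014,"rx":0,"ry":0,"rz":0,"jaw":-1}]' >/dev/null && python3 chk.py -1.5
```

```text
CHK t 5.55 z 0.2828 Fz -2.96False
```

```bash
sed -i 's/sys.exit(\(.*\))$/sys.exit(1 if \1 else 0)/' chk.py
python3 -m creep '[{"dx":0,"dy":0,"dz":0.002,"rx":0,"ry":0,"rz":0,"jaw":-1},{"dx":0,"dy":0,"dz":0.004,"rx":0,"ry":0,"rz":0,"jaw":-1},{"dx":0,"dy":0,"dz":0.006,"rx":0,"ry":0,"rz":0,"jaw":-1},{"dx":0,"dy":0,"dz":0.008,"rx":0,"ry":0,"rz":0,"jaw":-1},{"dx":0,"dy":0,"dz":0.01,"rx":0,"ry":0,"rz":0,"jaw":-1},{"dx":0,"dy":0,"dz":0.012,"rx":0,"ry":0,"rz":0,"jaw":-1},{"dx":0,"dy":0,"dz":0.014,"rx":0,"ry":0,"rz":0,"jaw":-1},{"dx":0,"dy":0,"dz":0.014,"rx":0,"ry":0,"rz":0,"jaw":-1}]' >/dev/null && python3 chk.py -1.5
echo rc $?
```

```text
CHK t 6.35 z 0.2686 Fz -2.90
rc 0
```

```bash
python3 -m creep '[{"dx":0,"dy":0,"dz":0.001,"rx":0,"ry":0,"rz":0,"jaw":-1},{"dx":0,"dy":0,"dz":0.002,"rx":0,"ry":0,"rz":0,"jaw":-1},{"dx":0,"dy":0,"dz":0.003,"rx":0,"ry":0,"rz":0,"jaw":-1},{"dx":0,"dy":0,"dz":0.003,"rx":0,"ry":0,"rz":0,"jaw":-1}]' >/dev/null; python3 chk.py -1.2 &&
python3 -m creep '[{"dx":0,"dy":0,"dz":0.001,"rx":0,"ry":0,"rz":0,"jaw":-1},{"dx":0,"dy":0,"dz":0.001,"rx":0,"ry":0,"rz":0,"jaw":-1}]' >/dev/null && python3 chk.py -1.2 &&
python3 -m creep '[{"dx":0,"dy":0,"dz":0.001,"rx":0,"ry":0,"rz":0,"jaw":-1},{"dx":0,"dy":0,"dz":0.001,"rx":0,"ry":0,"rz":0,"jaw":-1}]' >/dev/null && python3 chk.py -1.2 &&
python3 -m creep '[{"dx":0,"dy":0,"dz":0.001,"rx":0,"ry":0,"rz":0,"jaw":-1},{"dx":0,"dy":0,"dz":0.001,"rx":0,"ry":0,"rz":0,"jaw":-1}]' >/dev/null && python3 chk.py -1.2 &&
python3 -m creep '[{"dx":0,"dy":0,"dz":0.001,"rx":0,"ry":0,"rz":0,"jaw":-1},{"dx":0,"dy":0,"dz":0.001,"rx":0,"ry":0,"rz":0,"jaw":-1}]' >/dev/null && python3 chk.py -1.2 &&
python3 -m creep '[{"dx":0,"dy":0,"dz":0.001,"rx":0,"ry":0,"rz":0,"jaw":-1},{"dx":0,"dy":0,"dz":0.001,"rx":0,"ry":0,"rz":0,"jaw":-1}]' >/dev/null && python3 chk.py -1.2 &&
python3 -m creep '[{"dx":0,"dy":0,"dz":0.001,"rx":0,"ry":0,"rz":0,"jaw":-1},{"dx":0,"dy":0,"dz":0.001,"rx":0,"ry":0,"rz":0,"jaw":-1}]' >/dev/null && python3 chk.py -1.2 &&
python3 -m creep '[{"dx":0,"dy":0,"dz":0.001,"rx":0,"ry":0,"rz":0,"jaw":-1},{"dx":0,"dy":0,"dz":0.001,"rx":0,"ry":0,"rz":0,"jaw":-1}]' >/dev/null && python3 chk.py -1.2 &&
python3 -m creep '[{"dx":0,"dy":0,"dz":0.001,"rx":0,"ry":0,"rz":0,"jaw":-1},{"dx":0,"dy":0,"dz":0.001,"rx":0,"ry":0,"rz":0,"jaw":-1}]' >/dev/null && python3 chk.py -1.2 &&
python3 -m creep '[{"dx":0,"dy":0,"dz":0.001,"rx":0,"ry":0,"rz":0,"jaw":-1},{"dx":0,"dy":0,"dz":0.001,"rx":0,"ry":0,"rz":0,"jaw":-1}]' >/dev/null && python3 chk.py -1.2
echo rc $?
```

```text
CHK t 6.75 z 0.2658 Fz -3.53
  CHK t 6.95 z 0.2648 Fz -3.49
  CHK t 7.15 z 0.2638 Fz -3.28
  CHK t 7.35 z 0.2627 Fz -4.01
  CHK t 7.55 z 0.2617 Fz -2.06
  CHK t 7.75 z 0.2608 Fz -4.34
  CHK t 7.95 z 0.2597 Fz -2.46
  CHK t 8.15 z 0.2588 Fz -3.31
  CHK t 8.35 z 0.2578 Fz -3.01
  CHK t 8.55 z 0.2568 Fz -4.15
rc 0
```

```bash
python3 -m creep '[{"dx":0,"dy":0,"dz":0.001,"rx":0,"ry":0,"rz":0,"jaw":-1},{"dx":0,"dy":0,"dz":0.001,"rx":0,"ry":0,"rz":0,"jaw":-1}]' >/dev/null && python3 chk.py -1.2 &&
python3 -m creep '[{"dx":0,"dy":0,"dz":0.001,"rx":0,"ry":0,"rz":0,"jaw":-1},{"dx":0,"dy":0,"dz":0.001,"rx":0,"ry":0,"rz":0,"jaw":-1}]' >/dev/null && python3 chk.py -1.2 &&
python3 -m creep '[{"dx":0,"dy":0,"dz":0.001,"rx":0,"ry":0,"rz":0,"jaw":-1},{"dx":0,"dy":0,"dz":0.001,"rx":0,"ry":0,"rz":0,"jaw":-1}]' >/dev/null && python3 chk.py -1.2 &&
python3 -m creep '[{"dx":0,"dy":0,"dz":0.001,"rx":0,"ry":0,"rz":0,"jaw":-1},{"dx":0,"dy":0,"dz":0.001,"rx":0,"ry":0,"rz":0,"jaw":-1}]' >/dev/null && python3 chk.py -1.2 &&
python3 -m creep '[{"dx":0,"dy":0,"dz":0.001,"rx":0,"ry":0,"rz":0,"jaw":-1},{"dx":0,"dy":0,"dz":0.001,"rx":0,"ry":0,"rz":0,"jaw":-1}]' >/dev/null && python3 chk.py -1.2 &&
python3 -m creep '[{"dx":0,"dy":0,"dz":0.001,"rx":0,"ry":0,"rz":0,"jaw":-1},{"dx":0,"dy":0,"dz":0.001,"rx":0,"ry":0,"rz":0,"jaw":-1}]' >/dev/null && python3 chk.py -1.2 &&
python3 -m creep '[{"dx":0,"dy":0,"dz":0.001,"rx":0,"ry":0,"rz":0,"jaw":-1},{"dx":0,"dy":0,"dz":0.001,"rx":0,"ry":0,"rz":0,"jaw":-1}]' >/dev/null && python3 chk.py -1.2 &&
python3 -m creep '[{"dx":0,"dy":0,"dz":0.001,"rx":0,"ry":0,"rz":0,"jaw":-1},{"dx":0,"dy":0,"dz":0.001,"rx":0,"ry":0,"rz":0,"jaw":-1}]' >/dev/null && python3 chk.py -1.2 &&
python3 -m creep '[{"dx":0,"dy":0,"dz":0.001,"rx":0,"ry":0,"rz":0,"jaw":-1},{"dx":0,"dy":0,"dz":0.001,"rx":0,"ry":0,"rz":0,"jaw":-1}]' >/dev/null && python3 chk.py -1.2 &&
python3 -m creep '[{"dx":0,"dy":0,"dz":0.001,"rx":0,"ry":0,"rz":0,"jaw":-1},{"dx":0,"dy":0,"dz":0.001,"rx":0,"ry":0,"rz":0,"jaw":-1}]' >/dev/null && python3 chk.py -1.2
echo rc $?
```

```text
CHK t 8.75 z 0.2558 Fz -3.04
  CHK t 8.95 z 0.2548 Fz -3.44
  CHK t 9.15 z 0.2538 Fz -3.54
  CHK t 9.35 z 0.2527 Fz -4.02
  CHK t 9.55 z 0.2517 Fz -3.02
  CHK t 9.75 z 0.2508 Fz -3.79
  CHK t 9.95 z 0.2498 Fz -4.01
  CHK t 10.15 z 0.2487 Fz -3.60
  CHK t 10.35 z 0.2478 Fz -3.48
  CHK t 10.55 z 0.2468 Fz -3.72
rc 0
```

```bash
python3 -m creep '[{"dx":0,"dy":0,"dz":0.001,"rx":0,"ry":0,"rz":0,"jaw":-1},{"dx":0,"dy":0,"dz":0.001,"rx":0,"ry":0,"rz":0,"jaw":-1}]' >/dev/null && python3 chk.py -1.2 &&
python3 -m creep '[{"dx":0,"dy":0,"dz":0.001,"rx":0,"ry":0,"rz":0,"jaw":-1},{"dx":0,"dy":0,"dz":0.001,"rx":0,"ry":0,"rz":0,"jaw":-1}]' >/dev/null && python3 chk.py -1.2 &&
python3 -m creep '[{"dx":0,"dy":0,"dz":0.001,"rx":0,"ry":0,"rz":0,"jaw":-1},{"dx":0,"dy":0,"dz":0.001,"rx":0,"ry":0,"rz":0,"jaw":-1}]' >/dev/null && python3 chk.py -1.2 &&
python3 -m creep '[{"dx":0,"dy":0,"dz":0.001,"rx":0,"ry":0,"rz":0,"jaw":-1},{"dx":0,"dy":0,"dz":0.001,"rx":0,"ry":0,"rz":0,"jaw":-1}]' >/dev/null && python3 chk.py -1.2 &&
python3 -m creep '[{"dx":0,"dy":0,"dz":0.001,"rx":0,"ry":0,"rz":0,"jaw":-1},{"dx":0,"dy":0,"dz":0.001,"rx":0,"ry":0,"rz":0,"jaw":-1}]' >/dev/null && python3 chk.py -1.2 &&
python3 -m creep '[{"dx":0,"dy":0,"dz":0.001,"rx":0,"ry":0,"rz":0,"jaw":-1},{"dx":0,"dy":0,"dz":0.001,"rx":0,"ry":0,"rz":0,"jaw":-1}]' >/dev/null && python3 chk.py -1.2 &&
python3 -m creep '[{"dx":0,"dy":0,"dz":0.001,"rx":0,"ry":0,"rz":0,"jaw":-1},{"dx":0,"dy":0,"dz":0.001,"rx":0,"ry":0,"rz":0,"jaw":-1}]' >/dev/null && python3 chk.py -1.2 &&
python3 -m creep '[{"dx":0,"dy":0,"dz":0.001,"rx":0,"ry":0,"rz":0,"jaw":-1},{"dx":0,"dy":0,"dz":0.001,"rx":0,"ry":0,"rz":0,"jaw":-1}]' >/dev/null && python3 chk.py -1.2
echo rc $?
```

```text
CHK t 10.75 z 0.2461 Fz -0.13
rc 1
```

Contact. I'll press in half-millimetre steps.

```bash
python3 -m creep '[{"dx":0,"dy":0,"dz":0.0005,"rx":0,"ry":0,"rz":0,"jaw":-1},{"dx":0,"dy":0,"dz":0.0005,"rx":0,"ry":0,"rz":0,"jaw":-1}]' >/dev/null && python3 chk.py 5 &&
python3 -m creep '[{"dx":0,"dy":0,"dz":0.0005,"rx":0,"ry":0,"rz":0,"jaw":-1},{"dx":0,"dy":0,"dz":0.0005,"rx":0,"ry":0,"rz":0,"jaw":-1}]' >/dev/null && python3 chk.py 5 &&
python3 -m creep '[{"dx":0,"dy":0,"dz":0.0005,"rx":0,"ry":0,"rz":0,"jaw":-1},{"dx":0,"dy":0,"dz":0.0005,"rx":0,"ry":0,"rz":0,"jaw":-1}]' >/dev/null && python3 chk.py 5
echo rc $?
```

```text
CHK t 10.95 z 0.2460 Fz 4.18
  CHK t 11.15 z 0.2458 Fz 8.43
rc 1
```

```bash
python3 -m creep '[{"dx":0,"dy":0,"dz":0.0002,"rx":0,"ry":0,"rz":0,"jaw":-1},{"dx":0,"dy":0,"dz":0.0002,"rx":0,"ry":0,"rz":0,"jaw":-1},{"dx":0,"dy":0,"dz":0.0002,"rx":0,"ry":0,"rz":0,"jaw":-1}]' >/dev/null; python3 chk.py 13 &&
python3 -m creep '[{"dx":0,"dy":0,"dz":0,"rx":0,"ry":0,"rz":0,"jaw":-1},{"dx":0,"dy":0,"dz":0,"rx":0,"ry":0,"rz":0,"jaw":-1}]' >/dev/null && python3 chk.py 13 &&
python3 -m creep '[{"dx":0,"dy":0,"dz":0,"rx":0,"ry":0,"rz":0,"jaw":-1},{"dx":0,"dy":0,"dz":0,"rx":0,"ry":0,"rz":0,"jaw":-1}]' >/dev/null && python3 chk.py 13; echo rc $?
```

```text
CHK t 11.45 z 0.2457 Fz 10.64
  CHK t 11.65 z 0.2457 Fz 10.36
  CHK t 11.85 z 0.2457 Fz 9.77
rc 0
```

```bash
python3 -m creep '[{"dx":0,"dy":0,"dz":0,"rx":0,"ry":0,"rz":0,"jaw":-1},{"dx":0,"dy":0,"dz":0,"rx":0,"ry":0,"rz":0,"jaw":-1},{"dx":0,"dy":0,"dz":0,"rx":0,"ry":0,"rz":0,"jaw":-1},{"dx":0,"dy":0,"dz":0,"rx":0,"ry":0,"rz":0,"jaw":-1},{"dx":0,"dy":0,"dz":0,"rx":0,"ry":0,"rz":0,"jaw":-1},{"dx":0,"dy":0,"dz":0,"rx":0,"ry":0,"rz":0,"jaw":-1},{"dx":0,"dy":0,"dz":0,"rx":0,"ry":0,"rz":0,"jaw":-1},{"dx":0,"dy":0,"dz":0,"rx":0,"ry":0,"rz":0,"jaw":-1}]' >/dev/null; python3 chk.py 15
python3 -m creep '[{"dx":0,"dy":0,"dz":-0.0005,"rx":0,"ry":0,"rz":0,"jaw":-1},{"dx":0,"dy":0,"dz":-0.0011,"rx":0,"ry":0,"rz":0,"jaw":-1},{"dx":0,"dy":0,"dz":-0.0011,"rx":0,"ry":0,"rz":0,"jaw":-1}]' >/dev/null; python3 chk.py 3 &&
python3 -m creep '[{"dx":0,"dy":0,"dz":0,"rx":0,"ry":0,"rz":0,"jaw":-0.6},{"dx":0,"dy":0,"dz":0,"rx":0,"ry":0,"rz":0,"jaw":-0.4},{"dx":0,"dy":0,"dz":0,"rx":0,"ry":0,"rz":0,"jaw":-0.2},{"dx":0,"dy":0,"dz":0,"rx":0,"ry":0,"rz":0,"jaw":0},{"dx":0,"dy":0,"dz":0,"rx":0,"ry":0,"rz":0,"jaw":0.2},{"dx":0,"dy":0,"dz":0,"rx":0,"ry":0,"rz":0,"jaw":0.2},{"dx":0,"dy":0,"dz":0,"rx":0,"ry":0,"rz":0,"jaw":0.2}]'; python3 chk.py 99
```

```text
CHK t 12.65 z 0.2457 Fz 10.61
  CHK t 12.95 z 0.2459 Fz 4.09
  CHK t 12.95 z 0.2459 Fz 4.09
```

```bash
python3 -m creep '[{"dx":0,"dy":0,"dz":-0.0005,"rx":0,"ry":0,"rz":0,"jaw":-1},{"dx":0,"dy":0,"dz":-0.0005,"rx":0,"ry":0,"rz":0,"jaw":-1}]' >/dev/null; python3 chk.py 3 &&
python3 -m creep '[{"dx":0,"dy":0,"dz":0,"rx":0,"ry":0,"rz":0,"jaw":-0.6},{"dx":0,"dy":0,"dz":0,"rx":0,"ry":0,"rz":0,"jaw":-0.4},{"dx":0,"dy":0,"dz":0,"rx":0,"ry":0,"rz":0,"jaw":-0.2},{"dx":0,"dy":0,"dz":0,"rx":0,"ry":0,"rz":0,"jaw":0},{"dx":0,"dy":0,"dz":0,"rx":0,"ry":0,"rz":0,"jaw":0.2},{"dx":0,"dy":0,"dz":0,"rx":0,"ry":0,"rz":0,"jaw":0.2},{"dx":0,"dy":0,"dz":0,"rx":0,"ry":0,"rz":0,"jaw":0.2}]' && python3 chk.py 99 &&
python3 -m creep '[{"dx":0,"dy":0,"dz":-0.01,"rx":0,"ry":0,"rz":0,"jaw":0.2},{"dx":0,"dy":0,"dz":-0.025,"rx":0,"ry":0,"rz":0,"jaw":0.2},{"dx":0,"dy":0,"dz":-0.045,"rx":0,"ry":0,"rz":0,"jaw":0.2},{"dx":0,"dy":0,"dz":-0.065,"rx":0,"ry":0,"rz":0,"jaw":0.2},{"dx":0,"dy":0,"dz":-0.08,"rx":0,"ry":0,"rz":0,"jaw":0.2},{"dx":0,"dy":0,"dz":-0.08,"rx":0,"ry":0,"rz":0,"jaw":0.2},{"dx":0,"dy":0,"dz":-0.08,"rx":0,"ry":0,"rz":0,"jaw":0.2}]'
python3 - <<'E'
from h import *
im=bot.capture("side")[170:330,270:430]
cv2.imwrite("pics/side3.png",cv2.resize(im[...,::-1],None,fx=3,fy=3,interpolation=cv2.INTER_CUBIC))
E
```

```text
CHK t 13.15 z 0.2461 Fz 0.88
t: 13.85
ee_pos: [0.5, -0.0184, 0.2463]
tcp_rot: [0.0, 0.737, 0.676, 0.0]
force: [0.7, 0.5, -0.1]
gripper_width: 0.598
grasp_force: 0.0
  CHK t 13.85 z 0.2463 Fz -0.09
t: 14.55
ee_pos: [0.5, -0.0184, 0.3264]
tcp_rot: [0.0, 0.737, 0.676, 0.0]
force: [0.5, -0.3, 0.2]
gripper_width: 0.602
grasp_force: 0.0
```

View pics/side3.png

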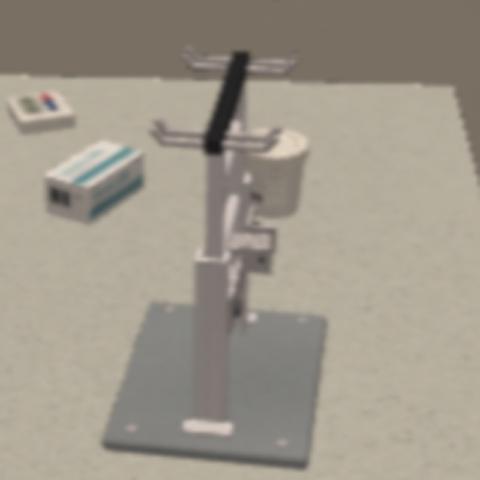

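The section hangs upright and partly raised, its bar running from (212,145) to (240,58) in the crop. It is free of the gripper, and the cup and carton in view haven't moved.

```bash
python3 -c "
from bench import bot
print(bot.finish_job())"
```

```text
the job is handed in; nothing more can be done
None
```

The job is handed in, and no verdict came back: the section was raised about 70 mm, lowered until it met the pawl about 29 mm up, pressed at about 10 N for over a second and released, and it now hangs upright, clear of the gripper, with the cup and carton unmoved in the last picture (the jar was out of that view).

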